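Raise the sash of the cuvette hood to its height mark

ROBOT

A 6-joint arm with a two-finger parallel gripper is mounted at the origin on a cart in front of the work surface, level with it; the furniture and walls round the work are solid. World frame = base frame: x ahead of the robot, y to its left, z up, the work surface at z = 0. Lengths are in mm, angles in rad, forces in N, time in s.
With the tool pointing down it reaches from about 350 to 975 mm from the base axis. Payload 7.1 kg.
Tool frame: the origin (TCP) lies at the very end of the fingers, on their centre line; the grasp point (between the pads) lies 19 mm behind it (ctrl.pinch_z is the distance from the TCP to the grasp point, in mm); z points along the fingers, y is the direction in which the jaws open and shut (so a half turn about z gives the same grasp; the last joint's range is limited). The gripper opens to 88 mm and grips with 3 to 60 N. Pads are 20 mm wide; open, the fingers measure 115 mm over their backs; the gripper's body (75 mm by 178 mm) begins 61 mm behind the grasp point.
Start: joints at [1.313, 0.423, 1.63, -0, 1.089, -0.019], TCP at [147.804, 607.255, 222.675] pointing down, gripper open.
Joint ranges: [-3, 3], [-0.9, 2.11], [0.09, 2.58], [-1.31, 4.45], [0.11, 2.69], [-2.54, 2.54]. Speed limits (rad/s): [2.39, 2.39, 3.01, 3.14, 3.14, 3.14].

INTERFACE

Orientations are given as a rotation vector (axis times angle).
In Python, from workcell import ctrl gives the robot as it stands.
- The arm moves only by the shell command python3 -m inch 'ROWS' [OPENING]. ROWS is JSON, a list of rows, each an object with "xyz": the shift along the tool's x, y, z in cm, a list of three; "spin": the turn about the tool's z in degrees. A call has 1 to 20 rows; each row is the pose to reach, as a shift and turn from the pose measured when the call began, along the tool's axes at that moment; what a row does not reach only later rows make up. A row lasts 1/10 s, in which the tool goes at most 50 mm and 8.59 degrees, less where a joint would pass 70% of its speed; a pose out of reach is approached as far as the arm can. A call with a gripper value outside its range is refused whole. OPENING is the closure, from 0 (fully open) to 1 (shut), set as the call begins (- or left out, the last holds). The fingers move at their own pace and stop on an object; the grip force is fixed at half the most. Time passes only in rows, so rows that repeat a pose let the fingers close. It gives the time, the measured TCP pose, the force and the opening at its end, in the units of the state.
- ctrl.get_obs(): the state, without advancing time (a new reading comes with each control period).
- ctrl.get_image(name): name is "side" or "top" or "wrist"; returns the picture (420x560x3 uint8, red, green, blue); there is no depth.
- ctrl.camera_info(name): a dict with "camera_matrix" (3x3 intrinsics, pixels), "R" (3x3) and "t" (3): a world point X has camera coordinates R X + t; the wrist camera has in their place "hand_eye" (4x4, takes a point from camera to tool coordinates, whose origin is the TCP and whose axes are the flange's). Camera axes: x right, y down, z forward; pixel columns grow to the right and rows downward; lengths in mm; the calibration is good to about 2 mm. A picture is of the moment at which its call begins: read the wrist's pose just before it. camera_info takes no time and is no camera call.
- ctrl.close_job(): hands the job in, once; it reports no verdict.
The state is a dict: "t": time; "qpos": joint angles; "qvel": joint speeds; "joint_torque": joint torques, N m; "ee_pos": TCP position; "orientation": TCP orientation; "ft_force": force on the tool from outside, world axes, zero at the start; "moment": the same for the moment, N m; "width": finger opening in mm.
Only numpy, scipy, OpenCV 4.12 (cv2) and the standard library are available. Lean on these libraries where they do the work, as an engineer would, in place of code of your own. Each camera call takes 0.05 s, during which the arm holds its last target. There are 200 camera calls.

TASK

Two small clear bench hoods stand on the desk. On the hood that has the black cuvette block inside, push the sash up from under its metal lip until the underside of the lip is level with the point of the black pointer clip on that hood's frame, then let go and leave it there. Leave the clip and the other hood's sash as they are and do not disturb the cuvette block.

Things in the scene. Friction and masses are not known exactly. Their poses are not given: they have to be found in the camera images.
- hood_lip (a point): Sash lip of the hood to work on: level aluminium plate, 138 mm wide, 8 mm thick, at the foot of a clear pane 140 mm high, sticking out 34 mm toward the robot (26 mm in front of guides and base). Point: underside, front edge, halfway along. x level into the hood, square to the pane; y left along the lip; z up. Slides vertically, counterbalanced: about 3 N moves it either way, stays where left.
- hood_pointer (a point): Tip of the black pointer clip (14 mm wide, 16 mm high) on the front of the left guide of the hood to work on; it points right, toward the lip. Its height is the mark for the lip's underside, 25 to 105 mm above where the lip starts. The clip is clamped tight (30 N to shift it) and stays. The sash can be pushed 40 mm or more past it. Axes as the lip's.
- spare_hood_lip (a point): The same point on the sash lip of the other hood, which is alike and has its own clip, but holds a white bottle and no cuvette block. Its sash is to be left as it is. Either hood may stand on the left. Two fixed pumps, about 120 mm high, stand in front of the hoods.
- cuvette_block: Black block, 34 x 80 x 27 mm, loose inside the hood to work on; origin at the centre of its underside. It stands on that hood's grey base, 120 mm above the desk. The hood is fixed, 170 mm wide, 100 mm deep, with clear walls and, at its front corners, upright guides up to 440 mm above the desk. The lip starts 20 to 45 mm above the base's top.

How it is judged:
By the outcome, as a careful person would: the job done as asked, in the order asked, and still so for the second after the job is handed in, with the robot touching nothing.
It also fails if it takes over 32 s, if anything falls off the work surface, if the arm or the gripper's body presses on something with over 40 N, if the wrist force passes 120 N, or if a joint passes its speed limit or range.

## Working session

There is one attempt and no reset: what is moved stays moved. The work goes in short steps, Python scripts to look and compute and a shell command to move; the robot and the scene stay as the last step left them, time stands still between calls to the robot, and variables do not carry over. Pictures are saved under pics/ and viewed, about 8 in all and at most 12, crops included, and the job is handed in when it is done.

```bash
mkdir -p pics; ls
python3 - <<'E'
from workcell import ctrl
import cv2,numpy as np
np.set_printoptions(precision=3,suppress=True)
print(ctrl.get_obs())
for n in("side","top","wrist"):
    cv2.imwrite(f"pics/{n}0.png",ctrl.get_image(n)[...,::-1]); print(n,ctrl.camera_info(n))
E
```

```text
pics
{'t': 0.0, 'qpos': array([ 1.313,  0.424,  1.631, -0.   ,  1.089, -0.019]), 'qvel': array([-0.   ,  0.001, -0.   ,  0.001,  0.001, -0.001]), 'joint_torque': array([  0.001, -54.462, -27.367,   0.065,   0.023,  -0.   ]), 'ee_pos': array([147.683, 606.73 , 221.921]), 'orientation': array([-0.374, -3.119,  0.002]), 'ft_force': array([ 0.304,  0.019, -0.206]), 'moment': array([-0.03 ,  0.019, -0.01 ]), 'width': 87.75379019361077}
side {'camera_matrix': array([[426.05 ,   0.   , 277.488],
       [  0.   , 426.05 , 204.446],
       [  0.   ,   0.   ,   1.   ]]), 'R': array([[-0.292, -0.956,  0.024],
       [-0.512,  0.135, -0.848],
       [ 0.808, -0.259, -0.529]]), 't': array([220.039, 451.482, 444.801])}
top {'camera_matrix': array([[389.922,   0.   , 283.819],
       [  0.   , 389.922, 202.765],
       [  0.   ,   0.   ,   1.   ]]), 'R': array([[ 0.345, -0.938,  0.013],
       [-0.709, -0.27 , -0.651],
       [ 0.615,  0.216, -0.759]]), 't': array([-182.961,  578.157,  582.112])}
wrist {'camera_matrix': array([[294.015,   0.   , 280.431],
       [  0.   , 294.015, 208.28 ],
       [  0.   ,   0.   ,   1.   ]]), 'hand_eye': array([[   0.   ,   -0.969,   -0.246,   66.808],
       [   1.   ,    0.   ,    0.   ,    0.106],
       [  -0.   ,   -0.246,    0.969, -162.878],
       [   0.   ,    0.   ,    0.   ,    1.   ]])}
```

View pics/side0.png

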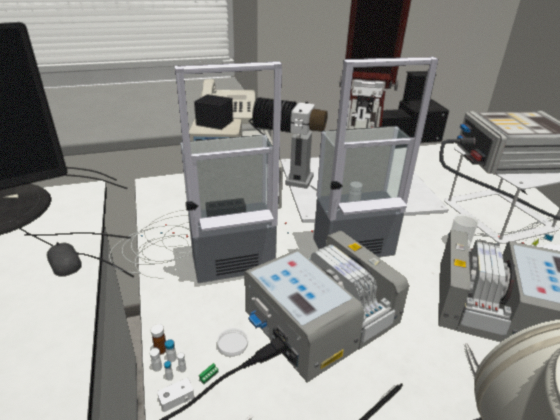

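View pics/top0.png

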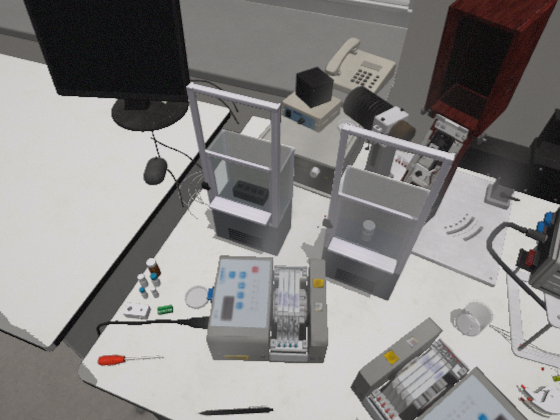

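The left hood holds the black block, so that's the target. I'll enlarge it in both views.

Run:
```python
import cv2,numpy as np
a=cv2.imread("pics/side0.png")[175:275,175:285]; b=cv2.imread("pics/top0.png")[155:255,190:300]
f=lambda i:cv2.resize(i,None,fx=5,fy=5,interpolation=cv2.INTER_CUBIC)
im=np.hstack([f(a)[:, :400+100][:, :400],f(b)[:, :400]])
for k in range(0,500,50):
    cv2.line(im,(0,k),(6,k),(0,0,255),1);cv2.line(im,(400,k),(406,k),(0,0,255),1)
cv2.imwrite("pics/crop0.png",im)
```

```text
(no output)
```

View pics/crop0.png

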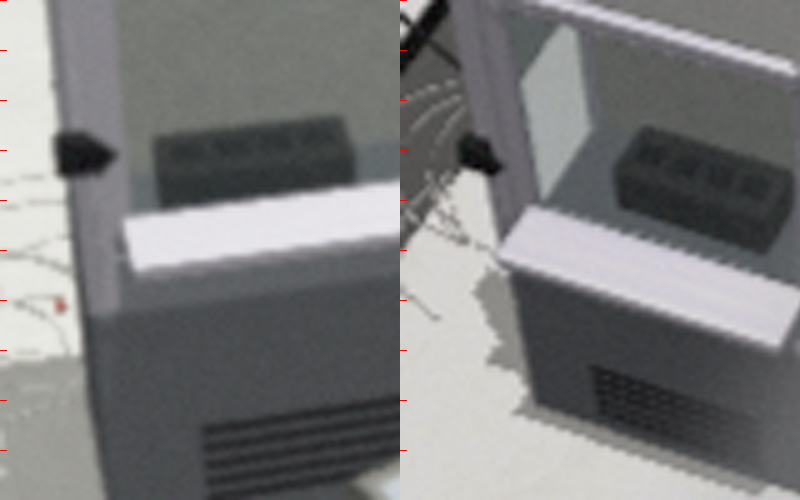

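Side: clip tip at about (198.6, 206), lip's front-left bottom corner at about (202, 229). Top: clip tip at about (210.4, 188.4), lip corner at about (210, 206.6). Next I'll triangulate and check the move command's usage, because the tool points down and the rows have no tilt.

```bash
python3 -m inch 2>&1 | tail -5
cat > h.py <<'E'
from workcell import ctrl
import cv2,numpy as np
from scipy.spatial.transform import Rotation as Ro
np.set_printoptions(precision=1,suppress=True)
C={n:ctrl.camera_info(n) for n in("side","top","wrist")}
def P(n,obs=None):
    c=C[n]
    if n=="wrist":
        T=np.eye(4);T[:3,:3]=Ro.from_rotvec(obs["orientation"]).as_matrix();T[:3,3]=obs["ee_pos"]
        M=np.linalg.inv(T@c["hand_eye"])[:3]
    else: M=np.c_[c["R"],c["t"]]
    return c["camera_matrix"]@M
def tri(*v): # (P,(u,v)) pairs
    A=np.vstack([r for M,(u,w) in v for r in(u*M[2]-M[0],w*M[2]-M[1])])
    X=np.linalg.lstsq(A[:,:3],-A[:,3],rcond=None)[0]
    e=[np.array(proj(M,X))-p for M,p in v]
    return X,np.round(e,1)
def proj(M,X):
    p=M@np.r_[X,1];return p[:2]/p[2]
E
python3 - <<'E'
from h import *
S,T=P("side"),P("top")
for k,a,b in[("tip",(198.6,206),(210.4,188.4)),("lipFL",(202,229.4),(210,206.6)),("lipFR",(273,223),(267,224)),("crossL",(177,67),(190,87)),("base-left-bottom",(196,281),(216,236)),
 ("spareFL",(338,214),(328,250)),("spareFR",(406,209),(394,269)),("pumpFL",(246,281),(209,258)),("pumpBR",(407,280),(326,262))]:
    print(k,*tri((S,a),(T,b)))
o=ctrl.get_obs();print(Ro.from_rotvec(o["orientation"]).as_matrix())
E
```

```text
invalid input
tip [604.5 200.7 195.3] [[ 0.2  0.2]
 [-0.1 -0.3]]
lipFL [588.  199.5 153.6] [[ 0.4  0.5]
 [-0.2 -0.6]]
lipFR [591.8  63.3 143.5] [[-0.5 -0.5]
 [ 0.2  0.7]]
crossL [616.9 212.4 439.9] [[ 1.2  1.6]
 [-0.9 -1.9]]
base-left-bottom [611.2 216.7   8.4] [[ 1.3  1.3]
 [-0.6 -1.7]]
spareFL [582.3 -75.4 141.8] [[ 1.8  1.7]
 [-0.9 -2.7]]
spareFR [ 572.8 -217.9  143.8] [[-1.5 -1.4]
 [ 0.6  2.5]]
pumpFL [478.  147.9 117.5] [[-2.4 -2.5]
 [ 0.9  3.2]]
pumpBR [ 448.8 -108.4  152.4] [[-18.6 -31.8]
 [ -1.1  43.7]]
[[-1.   0.2 -0. ]
 [ 0.2  1.  -0. ]
 [ 0.  -0.  -1. ]]
```

View pics/wrist0.png

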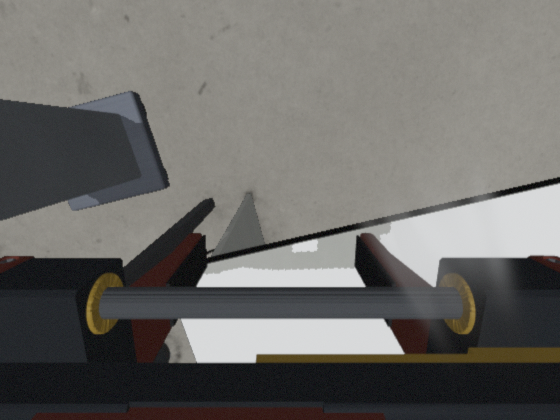

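Lip front edge is at x≈589 and y 63–200, with its underside at about 145–153. The pointer tip is at z≈195. The wrist view shows only the gripper and the floor.

With the tool vertical, the gripper body would foul the guides and couldn't get under the lip. So I need a tilt, and the rows can't command one directly. Asking for a pose at the edge of reach may produce it. I'll do that high up in free space at the right azimuth, with the fingers closed.

```bash
python3 -m inch '[{"xyz":[0,0,-12],"spin":0},{"xyz":[0,0,-23],"spin":0},{"xyz":[0,0,-23],"spin":0},{"xyz":[0,0,-23],"spin":0},{"xyz":[0,0,-23],"spin":0},{"xyz":[-37,-45.5,-23],"spin":-24},{"xyz":[-37,-45.5,-23],"spin":-24},{"xyz":[-37,-45.5,-23],"spin":-24},{"xyz":[-37,-45.5,-23],"spin":-24},{"xyz":[-37,-45.5,-23],"spin":-24},{"xyz":[-37,-45.5,-23],"spin":-24},{"xyz":[-37,-45.5,-23],"spin":-24},{"xyz":[-37,-45.5,-23],"spin":-24},{"xyz":[-37,-45.5,-23],"spin":-24},{"xyz":[-37,-45.5,-23],"spin":-24},{"xyz":[-37,-45.5,-23],"spin":-24},{"xyz":[-37,-45.5,-23],"spin":-24},{"xyz":[-37,-45.5,-23],"spin":-24},{"xyz":[-37,-45.5,-23],"spin":-24}]' 1
python3 - <<'E'
from h import *
o=ctrl.get_obs();print(o["qpos"].round(3),o["ee_pos"],Ro.from_rotvec(o["orientation"]).as_matrix().round(3))
E
```

```text
t: 2.05
ee_pos: [399.6, 77.0, 452.3]
orientation: [0.278, -3.128, 0.001]
ft_force: [0.3, 0.4, 1.2]
width: -0.0
[ 0.2 -0.1  1.8 -0.   1.5 -1.6] [399.6  77.  452.3] [[-1.  -0.2 -0. ]
 [-0.2  1.  -0. ]
 [ 0.  -0.  -1. ]]
```

```bash
python3 -m inch '[{"xyz":[0,0,-5],"spin":0},{"xyz":[0,0,-10],"spin":0},{"xyz":[0,0,-15],"spin":0},{"xyz":[0,0,-20],"spin":0},{"xyz":[0,0,-25],"spin":0},{"xyz":[0,0,-30],"spin":0},{"xyz":[0,0,-35],"spin":0},{"xyz":[0,0,-40],"spin":0},{"xyz":[0,0,-45],"spin":0},{"xyz":[0,0,-45],"spin":0}]'
cat >> h.py <<'E'
def st():
    o=ctrl.get_obs();print(o["t"],o["qpos"].round(2),o["ee_pos"],o["ft_force"]);print(Ro.from_rotvec(o["orientation"]).as_matrix().round(3).tolist());return o
E
python3 -c "
from h import *
st()"
```

```text
t: 3.05
ee_pos: [398.6, 78.6, 908.5]
orientation: [-0.282, 3.117, 0.001]
ft_force: [-0.2, 0.1, -0.0]
width: 0.8
3.05 [ 0.2  0.1  0.5 -0.   2.5 -1.6] [398.6  78.6 908.5] [-0.2  0.1 -0. ]
[[-0.984, -0.179, 0.012], [-0.179, 0.984, 0.001], [-0.012, -0.001, -1.0]]
```

J5 is near its limit. Stretching further up and forward should tip the fingers forward.

```bash
python3 -m inch '[{"xyz":[-4,0,-3],"spin":0},{"xyz":[-8,0,-6],"spin":0},{"xyz":[-12,0,-10],"spin":0},{"xyz":[-16,0,-14],"spin":0},{"xyz":[-20,0,-18],"spin":0},{"xyz":[-25,0,-22],"spin":0},{"xyz":[-30,0,-26],"spin":0},{"xyz":[-35,0,-30],"spin":0}]'; python3 -c "
from h import *
st()"
```

```text
t: 3.85
ee_pos: [471.6, 90.9, 933.1]
orientation: [-0.283, 3.124, 0.001]
ft_force: [0.3, -0.6, 0.8]
width: 0.4
3.85 [ 0.2  0.4  0.1  0.   2.7 -1.6] [471.6  90.9 933.1] [ 0.3 -0.6  0.8]
[[-0.984, -0.18, 0.005], [-0.18, 0.984, 0.001], [-0.005, 0.0, -1.0]]
```

The orientation is held strictly there. One more cheap test: run the spin past the last joint's range and see whether the tool tips.

```bash
python3 -m inch '[{"xyz":[2,0,4],"spin":-8.5},{"xyz":[4,0,8],"spin":-17},{"xyz":[6,0,12],"spin":-25.5},{"xyz":[8,0,16],"spin":-34},{"xyz":[8,0,20],"spin":-42.5},{"xyz":[8,0,24],"spin":-51},{"xyz":[8,0,28],"spin":-59.5},{"xyz":[8,0,32],"spin":-68},{"xyz":[8,0,36],"spin":-76},{"xyz":[8,0,40],"spin":-85}]'; python3 -c "
from h import *
np.set_printoptions(precision=3,suppress=True)
st()
T=P('top')
import itertools
# pump top corners at z=120 from top view
for uv in [(215,257),(326,262),(326,360),(208,357)]:
    M=T; u,v=uv
    A=np.array([u*M[2]-M[0],v*M[2]-M[1]]); print(uv,np.linalg.solve(A[:,:2],-(A[:,2]*120+A[:,3])))
"
```

```text
t: 4.85
ee_pos: [363.9, 149.2, 536.5]
orientation: [1.985, -2.414, 0.109]
ft_force: [0.4, 0.2, -0.6]
width: 0.3
4.85 [ 0.41 -0.18  1.63 -0.07  1.68 -2.54] [363.858 149.244 536.506] [ 0.351  0.218 -0.569]
[[-0.194, -0.98, 0.033], [-0.979, 0.192, -0.062], [0.055, -0.045, -0.997]]
(215, 257) [489.816 141.635]
(326, 262) [560.756 -81.345]
(326, 360) [ 366.808 -137.553]
(208, 357) [298.984  59.172]
```

That works. Past the J6 limit the solver compromises, and the tool leaned sideways by 4° through J4. Sideways right at azimuth ≈90° is world +x, which is the lean I need. I'll go back near the start position and do the over-spin there.

```bash
python3 -m inch '[{"xyz":[-4,4,2],"spin":0},{"xyz":[-8,8,4],"spin":-6},{"xyz":[-12,12,6],"spin":-12},{"xyz":[-16,16,8],"spin":-18},{"xyz":[-20,20,10],"spin":-24},{"xyz":[-24,24,12],"spin":-30},{"xyz":[-28,28,14],"spin":-36},{"xyz":[-32,32,16],"spin":-42},{"xyz":[-36,36,18],"spin":-48},{"xyz":[-39.5,39.5,19.5],"spin":-54},{"xyz":[-39.5,39.5,19.5],"spin":-62},{"xyz":[-39.5,39.5,19.5],"spin":-70},{"xyz":[-39.5,39.5,19.5],"spin":-78},{"xyz":[-39.5,39.5,19.5],"spin":-86},{"xyz":[-39.5,39.5,19.5],"spin":-94},{"xyz":[-39.5,39.5,19.5],"spin":-102},{"xyz":[-39.5,39.5,19.5],"spin":-110},{"xyz":[-39.5,39.5,19.5],"spin":-118}]'; python3 -c "
from h import *
st()"
```

```text
t: 6.65
ee_pos: [-17.2, 578.0, 271.3]
orientation: [-2.996, 0.458, -0.424]
ft_force: [0.2, -0.3, -1.4]
width: 0.2
6.65 [ 1.7  0.3  1.7 -0.3  1.1 -2.5] [-17.2 578.  271.3] [ 0.2 -0.3 -1.4]
[[0.917, -0.281, 0.283], [-0.304, -0.952, 0.039], [0.258, -0.121, -0.958]]
```

16° of lean toward +x. I'll do more of the same.

```bash
python3 -m inch '[{"xyz":[3,-2,0],"spin":-8.5},{"xyz":[6,-4,0],"spin":-17},{"xyz":[6,-4,0],"spin":-25},{"xyz":[6,-4,0],"spin":-34},{"xyz":[6,-4,0],"spin":-42},{"xyz":[6,-4,0],"spin":-50},{"xyz":[6,-4,0],"spin":-58},{"xyz":[6,-4,0],"spin":-66},{"xyz":[6,-4,0],"spin":-74},{"xyz":[6,-4,0],"spin":-82}]'; python3 -c "
from h import *
st()"
```

```text
t: 7.65
ee_pos: [5.7, 542.1, 175.5]
orientation: [-2.685, -0.638, -0.843]
ft_force: [0.0, 0.1, 1.0]
width: 0.4
7.65 [ 1.9  0.3  2.1 -1.   0.7 -2.5] [  5.7 542.1 175.5] [0.  0.1 1. ]
[[0.736, 0.479, 0.479], [0.331, -0.871, 0.363], [0.591, -0.108, -0.8]]
```

Tool z is now (0.48, 0.36, −0.80), a 37° lean. That's enough to push up on the lip's lower front edge with a sloping finger. Next I'll work out which roll keeps the wide body clear and suits the wrist range.

```bash
cat > w.py <<'E'
from h import *
o=st();q=o["qpos"];R0=Ro.from_rotvec(o["orientation"]).as_matrix()
f=lambda q:Ro.from_euler("ZYZYZ",[q[0],q[1]+q[2],q[3],q[4],q[5]]).as_matrix() if False else (Ro.from_euler("ZYZ",[q[0],q[1]+q[2],q[3]])*Ro.from_euler("YZ",[q[4],q[5]])).as_matrix()
k=Ro.from_matrix(f(q).T@R0).as_rotvec();print("model offset",k.round(2))
for s in(33,123,213):
  Rs=R0@Ro.from_rotvec([0,0,np.radians(s)]).as_matrix()
  for q1 in(.1,.25):
    for a in(1.7,2.2):
      B=Ro.from_euler("ZY",[q1,a]).as_matrix()
      e=Ro.from_matrix(B.T@Rs@Ro.from_rotvec(k).as_matrix().T).as_euler("ZYZ")
      print(s,q1,a,e.round(2),"x",Rs[:,0],"y",Rs[:,1])
E
python3 w.py
```

```text
7.65 [ 1.9  0.3  2.1 -1.   0.7 -2.5] [  5.7 542.1 175.5] [0.  0.1 1. ]
[[0.736, 0.479, 0.479], [0.331, -0.871, 0.363], [0.591, -0.108, -0.8]]
model offset [ 0.  -0.   1.6]
33 0.1 1.7 [0.4 0.9 1.6] x [ 0.9 -0.2  0.4] y [ 0.  -0.9 -0.4]
33 0.1 2.2 [0.7 0.5 1.2] x [ 0.9 -0.2  0.4] y [ 0.  -0.9 -0.4]
33 0.25 1.7 [0.3 0.9 1.8] x [ 0.9 -0.2  0.4] y [ 0.  -0.9 -0.4]
33 0.25 2.2 [0.6 0.4 1.4] x [ 0.9 -0.2  0.4] y [ 0.  -0.9 -0.4]
123 0.1 1.7 [ 0.4  0.9 -3.1] x [ 0.  -0.9 -0.4] y [-0.9  0.2 -0.4]
123 0.1 2.2 [0.7 0.5 2.8] x [ 0.  -0.9 -0.4] y [-0.9  0.2 -0.4]
123 0.25 1.7 [ 0.3  0.9 -2.9] x [ 0.  -0.9 -0.4] y [-0.9  0.2 -0.4]
123 0.25 2.2 [0.6 0.4 3. ] x [ 0.  -0.9 -0.4] y [-0.9  0.2 -0.4]
213 0.1 1.7 [ 0.4  0.9 -1.5] x [-0.9  0.2 -0.4] y [-0.   0.9  0.4]
213 0.1 2.2 [ 0.7  0.5 -1.9] x [-0.9  0.2 -0.4] y [-0.   0.9  0.4]
213 0.25 1.7 [ 0.3  0.9 -1.4] x [-0.9  0.2 -0.4] y [-0.   0.9  0.4]
213 0.25 2.2 [ 0.6  0.4 -1.7] x [-0.9  0.2 -0.4] y [-0.   0.9  0.4]
```

The roll I want is +213°, which puts q6 near −1.5 at the lip. I'll travel out and around to the front of the lip and spin on the way.

```bash
python3 -m inch '[{"xyz":[4,2.5,0],"spin":8.5},{"xyz":[8,5,1],"spin":17},{"xyz":[11,9,2],"spin":25.5},{"xyz":[14,13,3],"spin":34},{"xyz":[17,16,4],"spin":42.5},{"xyz":[20,19,5],"spin":51},{"xyz":[23,22,6],"spin":59.5},{"xyz":[26,25,7],"spin":68},{"xyz":[28,27,7],"spin":76.5},{"xyz":[30,28.6,7.7],"spin":85},{"xyz":[30,28.6,7.7],"spin":93.5},{"xyz":[30,28.6,7.7],"spin":102},{"xyz":[30,28.6,7.7],"spin":106}]'
cat > to.py <<'E'
import sys
from h import *
o=st();R=Ro.from_rotvec(o["orientation"]).as_matrix()
for a in sys.argv[1:]:
    print(a,"cm:",(R.T@(np.array(eval(a))-o["ee_pos"])/10).round(2))
E
python3 to.py 520,110,200
```

```text
t: 8.95
ee_pos: [400.8, 419.7, 260.8]
orientation: [-1.925, 1.605, -0.19]
ft_force: [0.5, 0.4, -0.8]
width: 0.6
8.95 [ 0.8  0.1  2.1 -0.5  0.3 -2.1] [400.8 419.7 260.8] [ 0.5  0.4 -0.8]
[[0.252, -0.84, 0.48], [-0.929, -0.072, 0.363], [-0.27, -0.537, -0.799]]
520,110,200 cm: [33.4 -4.5 -0.7]
```

```bash
python3 -m inch '[{"xyz":[4,-0.5,0],"spin":8.5},{"xyz":[8,-1,0],"spin":17},{"xyz":[12,-1.5,0],"spin":25.5},{"xyz":[16,-2,0],"spin":34},{"xyz":[20,-2.5,0],"spin":42.5},{"xyz":[24,-3,0],"spin":51},{"xyz":[28,-3.7,-0.5],"spin":59.5},{"xyz":[31,-4,-0.6],"spin":68},{"xyz":[33.4,-4.5,-0.7],"spin":76.5},{"xyz":[33.4,-4.5,-0.7],"spin":85},{"xyz":[33.4,-4.5,-0.7],"spin":93.5},{"xyz":[33.4,-4.5,-0.7],"spin":102},{"xyz":[33.4,-4.5,-0.7],"spin":107},{"xyz":[33.4,-4.5,-0.7],"spin":107}]'
python3 - <<'E'
from h import *
o=st()
I=ctrl.get_image("wrist");np.save("o.npy",np.r_[o["ee_pos"],o["orientation"]])
cv2.imwrite("pics/w1.png",I[...,::-1])
E
python3 to.py 545,130,130 590,130,130
```

```text
t: 10.35
ee_pos: [519.0, 109.3, 199.9]
orientation: [0.154, 2.59, 0.562]
ft_force: [0.4, -0.6, 0.6]
width: 0.0
10.35 [-0.   0.2  2.2  1.1  0.4 -2.5] [519.  109.3 199.9] [ 0.4 -0.6  0.6]
[[-0.877, 0.007, 0.48], [0.206, 0.909, 0.362], [-0.434, 0.416, -0.799]]
10.4 [-0.   0.2  2.2  1.1  0.4 -2.5] [519.4 109.6 200.4] [0.7 0.6 0.9]
[[-0.877, 0.004, 0.48], [0.202, 0.91, 0.362], [-0.436, 0.415, -0.799]]
545,130,130 cm: [ 1.2 -1.1  7.6]
590,130,130 cm: [-2.7 -1.   9.8]
```

View pics/w1.png

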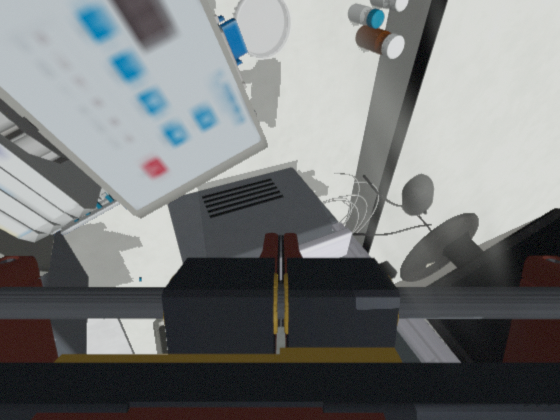

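The wrist view shows the base vents and the lip's left end just past the fingers. The orientation is as planned. Now I'll drop in front of the base and slide in under the lip edge.

```bash
python3 -m inch '[{"xyz":[0.6,-0.5,3.8],"spin":2},{"xyz":[1.2,-1.1,7.6],"spin":4},{"xyz":[1.2,-1.1,7.6],"spin":4},{"xyz":[1.2,-1.1,7.6],"spin":4},{"xyz":[-0.6,-1,8.6],"spin":4},{"xyz":[-0.6,-1,8.6],"spin":4},{"xyz":[-0.6,-1,8.6],"spin":4}]'
python3 - <<'E'
from h import *
f=lambda i:cv2.resize(i,None,fx=4,fy=4,interpolation=cv2.INTER_CUBIC)
a=ctrl.get_image("side")[160:310,150:300];b=ctrl.get_image("top")[130:280,150:300]
cv2.imwrite("pics/c2.png",cv2.resize(np.hstack([f(a),f(b)]),(800,400))[...,::-1])
E
python3 to.py 575,130,130 590,130,130 600,130,130 600,130,170
```

```text
t: 11.1
ee_pos: [571.0, 132.6, 145.7]
orientation: [0.246, 2.617, 0.572]
ft_force: [-0.4, -1.2, -0.0]
width: 0.6
11.2 [ 0.   0.4  2.1  1.3  0.4 -2.5] [570.5 132.6 145.4] [-0.9 -0.3 -0.2]
[[-0.884, 0.077, 0.461], [0.262, 0.898, 0.353], [-0.387, 0.433, -0.814]]
575,130,130 cm: [ 0.1 -0.9  1.4]
590,130,130 cm: [-1.2 -0.8  2. ]
600,130,130 cm: [-2.1 -0.7  2.5]
600,130,170 cm: [-3.6  1.1 -0.7]
```

View pics/c2.png

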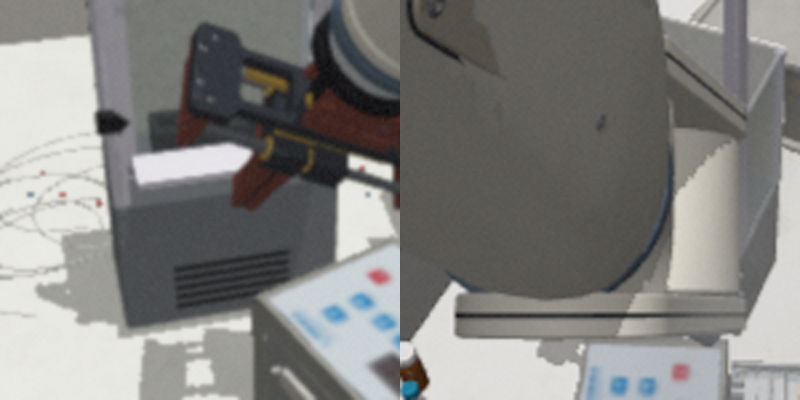

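Run:
```python
from workcell import ctrl
print([round(float(x),3) for x in ctrl.get_obs()["qpos"]])
```

```text
[0.027, 0.377, 2.139, 1.296, 0.362, -2.541]
```

J6 is on its limit, so I'll free it with some positive roll while descending.

```bash
python3 -m inch '[{"xyz":[0,0,0],"spin":7},{"xyz":[0,0,0],"spin":14},{"xyz":[0.1,-0.5,0.7],"spin":14},{"xyz":[0.1,-0.9,1.4],"spin":14},{"xyz":[0.1,-0.9,1.4],"spin":14}]'; python3 to.py 580,130,130 590,130,130 596,130,130; python3 -c "
from workcell import ctrl
print([round(float(x),3) for x in ctrl.get_obs()['qpos']])"
```

```text
t: 11.7
ee_pos: [574.6, 129.6, 129.3]
orientation: [0.572, 2.606, 0.652]
ft_force: [-0.0, -0.5, 0.6]
width: 0.4
11.7 [ 0.   0.4  2.1  1.4  0.4 -2.4] [574.6 129.6 129.3] [-0.  -0.5  0.6]
[[-0.84, 0.289, 0.46], [0.471, 0.808, 0.353], [-0.27, 0.513, -0.815]]
580,130,130 cm: [-0.5  0.2  0.2]
590,130,130 cm: [-1.3  0.5  0.7]
596,130,130 cm: [-1.8  0.7  0.9]
[0.019, 0.415, 2.136, 1.382, 0.358, -2.395]
```

```bash
python3 -m inch '[{"xyz":[-0.5,0.2,0.2],"spin":0},{"xyz":[-0.9,0.35,0.45],"spin":0},{"xyz":[-1.3,0.5,0.7],"spin":0},{"xyz":[-1.3,0.5,0.7],"spin":0}]'; python3 to.py 596,130,130 590,130,150 590,130,160
```

```text
t: 12.1
ee_pos: [583.9, 130.5, 126.5]
orientation: [0.572, 2.617, 0.652]
ft_force: [-18.1, -3.8, -0.2]
width: 0.8
12.1 [ 0.   0.4  2.1  1.3  0.4 -2.3] [583.9 130.5 126.5] [-18.1  -3.8  -0.2]
[[-0.844, 0.291, 0.451], [0.468, 0.809, 0.355], [-0.262, 0.51, -0.819]]
596,130,130 cm: [-1.1  0.5  0.2]
590,130,150 cm: [-1.1  1.3 -1.7]
590,130,160 cm: [-1.4  1.8 -2.5]
```

Contact at 18 N along x. Now I'll lift a little and check that the sash follows.

```bash
python3 -m inch '[{"xyz":[-0.3,0.5,-0.7],"spin":0},{"xyz":[-0.64,0.98,-1.38],"spin":0},{"xyz":[-0.64,0.98,-1.38],"spin":0}]'
cat > pic.py <<'E'
import sys
from h import *
a=ctrl.get_image("side")[170:250,175:285]
cv2.imwrite(f"pics/{sys.argv[1]}.png",cv2.resize(a,None,fx=7,fy=7,interpolation=cv2.INTER_CUBIC)[...,::-1])
E
python3 pic.py s3; python3 to.py 586,130,145 586,130,170
```

```text
t: 12.4
ee_pos: [582.0, 131.0, 143.3]
orientation: [0.57, 2.624, 0.653]
ft_force: [-13.4, -2.3, 1.8]
width: 0.5
12.45 [ 0.   0.4  2.1  1.2  0.4 -2.2] [582.  131.1 143.2] [-14.   -2.5   2.4]
[[-0.847, 0.291, 0.445], [0.465, 0.81, 0.356], [-0.257, 0.509, -0.821]]
586,130,145 cm: [-0.4  0.1 -0. ]
586,130,170 cm: [-1.1  1.4 -2.1]
```

View pics/s3.png

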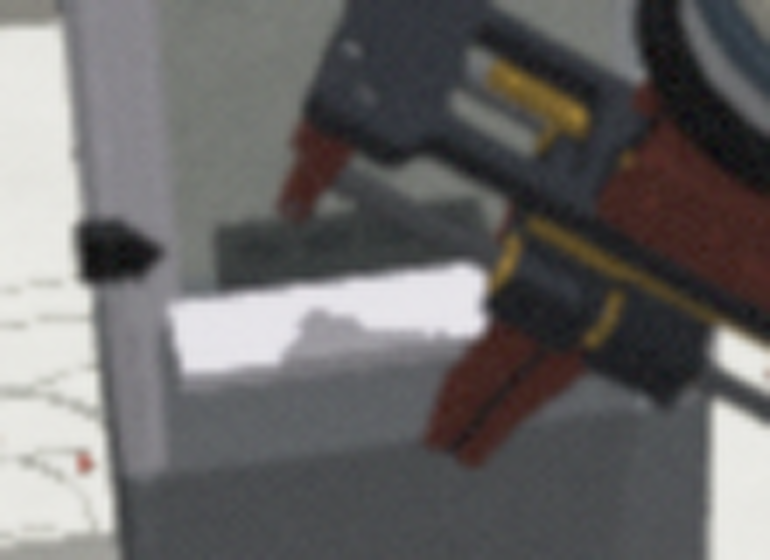

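The sash follows; the lip's lower edge rose by about 13 mm. I'll lift most of the rest and measure again.

```bash
python3 -m inch '[{"xyz":[-0.4,0.5,-0.6],"spin":0},{"xyz":[-0.7,0.9,-1.2],"spin":0},{"xyz":[-1.0,1.2,-1.8],"spin":0},{"xyz":[-1.2,1.55,-2.35],"spin":0},{"xyz":[-1.2,1.55,-2.35],"spin":0},{"xyz":[-1.2,1.55,-2.35],"spin":0}]'
python3 - <<'E'
from h import *
a=ctrl.get_image("side")[190:235,185:265]
cv2.imwrite("pics/s4.png",cv2.resize(a,None,fx=10,fy=10,interpolation=cv2.INTER_CUBIC)[...,::-1])
S=P("side")
for X in[(604.5,200.7,195.3),(588,199.5,195.3),(588,199.5,203.3),(588,199.5,185.3),(586,199.5,195.3),(589.5,150,195.3),(589.5,150,203.3)]: print(X,(proj(S,X)-[185,190])*10)
E
python3 to.py 586,130,180
```

```text
t: 13.05
ee_pos: [582.0, 130.9, 172.0]
orientation: [0.568, 2.631, 0.655]
ft_force: [-12.8, 0.2, 1.1]
width: 0.3
(604.5, 200.7, 195.3) [138.1 162.5]
(588, 199.5, 195.3) [157.9 209. ]
(588, 199.5, 203.3) [154.7 171.4]
(588, 199.5, 185.3) [161.9 255.5]
(586, 199.5, 195.3) [159.6 214.9]
(589.5, 150, 195.3) [428.4 167. ]
(589.5, 150, 203.3) [426.7 129.8]
13.1 [ 0.   0.3  2.1  1.   0.4 -2. ] [582.  130.9 171.9] [-13.7  -0.1   2.3]
[[-0.851, 0.29, 0.438], [0.462, 0.811, 0.359], [-0.251, 0.508, -0.824]]
586,130,180 cm: [-0.6  0.5 -0.5]
```

View pics/s4.png

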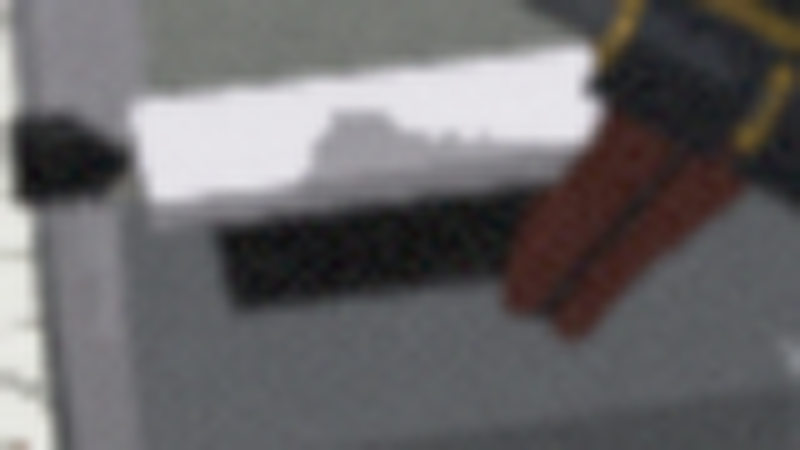

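Tip at (130,158) and the lip's bright top ending at about (150,207) in the crop, with a shaded front face below it. A column profile will locate the lower edge of that face.

Run:
```python
from h import *
for src in("now","start"):
    im=(ctrl.get_image("side") if src=="now" else cv2.imread("pics/side0.png")[...,::-1]).astype(np.float32)
    g=im.mean(2); 
    vs=np.arange(195,238,.5) 
    us=np.arange(203,213,.5)
    prof=[np.mean([cv2.getRectSubPix(g,(1,1),(float(u),float(v-0.155*(u-201))))[0,0] for u in us]) for v in vs]
    print(src,"rows at u=201:",[(float(v),int(p)) for v,p in zip(vs,prof) if (198<v<222 if src=="now" else 214<v<238)])
S,T=P("side"),P("top")
# top-front-left corner start
```

```text
now rows at u=201: [(198.5, 131), (199.0, 150), (199.5, 173), (200.0, 198), (200.5, 216), (201.0, 224), (201.5, 227), (202.0, 229), (202.5, 229), (203.0, 229), (203.5, 229), (204.0, 229), (204.5, 229), (205.0, 230), (205.5, 230), (206.0, 229), (206.5, 229), (207.0, 229), (207.5, 229), (208.0, 228), (208.5, 225), (209.0, 216), (209.5, 200), (210.0, 176), (210.5, 155), (211.0, 139), (211.5, 126), (212.0, 114), (212.5, 98), (213.0, 81), (213.5, 67), (214.0, 57), (214.5, 52), (215.0, 51), (215.5, 51), (216.0, 52), (216.5, 53), (217.0, 54), (217.5, 54), (218.0, 55), (218.5, 56), (219.0, 57), (219.5, 58), (220.0, 60), (220.5, 62), (221.0, 68), (221.5, 74)]
start rows at u=201: [(214.5, 69), (215.0, 71), (215.5, 72), (216.0, 75), (216.5, 81), (217.0, 99), (217.5, 125), (218.0, 158), (218.5, 190), (219.0, 212), (219.5, 223), (220.0, 226), (220.5, 228), (221.0, 228), (221.5, 228), (222.0, 229), (222.5, 229), (223.0, 229), (223.5, 229), (224.0, 229), (224.5, 229), (225.0, 229), (225.5, 229), (226.0, 228), (226.5, 228), (227.0, 227), (227.5, 224), (228.0, 213), (228.5, 193), (229.0, 169), (229.5, 149), (230.0, 136), (230.5, 126), (231.0, 117), (231.5, 108), (232.0, 102), (232.5, 99), (233.0, 97), (233.5, 97), (234.0, 97), (234.5, 97), (235.0, 96), (235.5, 96), (236.0, 94), (236.5, 92), (237.0, 88), (237.5, 83)]
```

```bash
python3 - <<'E'
from h import *
S,T=P("side"),P("top")
g=cv2.imread("pics/top0.png").astype(np.float32).mean(2)
us=np.arange(214,226,.5)
# slope of lip in top picture ~ (224-206.6)/(267-210)
print([(float(v),int(np.mean([cv2.getRectSubPix(g,(1,1),(float(u),float(v+0.30*(u-210))))[0,0] for u in us]))) for v in np.arange(195,214,.5)])
for tp in[(209.8,206),(209.8,205.3)]:
    X,e=tri((S,(201.6,228.7)),(T,tp));print("lip top-front start",X,e.tolist())
for s,t in[((197.9,205.4),(210,188)),((198.4,205.4),(210.5,188.2))]: 
    Y,e=tri((S,s),(T,t));print("tip",Y,e.tolist())
for lx in(586,588,590):
    p=proj(S,(lx,199.5,Y[2]));print("level underside row at u=201:",lx,p[1]-0.155*(201-p[0]))
E
python3 - <<'E'
import cv2
a=cv2.imread("pics/top0.png")[165:225,190:270]
cv2.imwrite("pics/t0z.png",cv2.resize(a,None,fx=10,fy=10,interpolation=cv2.INTER_CUBIC))
E
```

```text
[(195.0, 191), (195.5, 198), (196.0, 202), (196.5, 205), (197.0, 207), (197.5, 208), (198.0, 209), (198.5, 209), (199.0, 209), (199.5, 210), (200.0, 210), (200.5, 211), (201.0, 211), (201.5, 211), (202.0, 210), (202.5, 210), (203.0, 209), (203.5, 208), (204.0, 209), (204.5, 210), (205.0, 211), (205.5, 209), (206.0, 197), (206.5, 173), (207.0, 145), (207.5, 118), (208.0, 95), (208.5, 78), (209.0, 68), (209.5, 62), (210.0, 60), (210.5, 60), (211.0, 60), (211.5, 60), (212.0, 60), (212.5, 60), (213.0, 60), (213.5, 60)]
lip top-front start [588.5 200.1 155. ] [[0.4, 0.5], [-0.2, -0.6]]
lip top-front start [589.6 200.4 154.9] [[0.2, 0.2], [-0.1, -0.2]]
tip [604.7 201.7 196.5] [[0.3, 0.3], [-0.2, -0.4]]
tip [604.9 200.7 196.1] [[0.3, 0.4], [-0.2, -0.5]]
level underside row at u=201: 586 211.11148687273072
level underside row at u=201: 588 210.50065755892064
level underside row at u=201: 590 209.89240531677365
```

View pics/t0z.png

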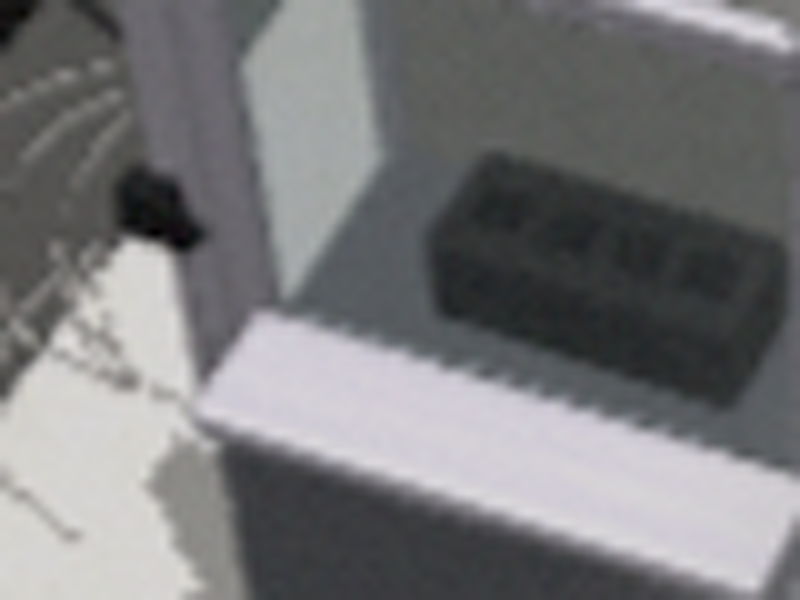

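Underside is about 5–8 mm low depending on the edge used, so I'll raise 6.5 mm, back off and check from both cameras.

```bash
python3 -m inch '[{"xyz":[-0.3,0.2,-0.2],"spin":0},{"xyz":[-0.53,0.37,-0.39],"spin":0},{"xyz":[-0.53,0.37,-0.39],"spin":0},{"xyz":[-0.53,0.37,-0.39],"spin":0}]'; python3 to.py 575,131,170 520,131,175 420,300,260
```

```text
t: 13.55
ee_pos: [581.8, 130.9, 176.4]
orientation: [0.567, 2.639, 0.656]
ft_force: [-12.6, -1.4, -0.9]
width: 0.2
13.55 [ 0.   0.3  2.1  1.   0.4 -2. ] [581.8 130.9 176.4] [-12.6  -1.4  -0.9]
[[-0.854, 0.291, 0.431], [0.459, 0.811, 0.362], [-0.245, 0.507, -0.827]]
575,131,170 cm: [ 0.7 -0.5  0.2]
520,131,175 cm: [ 5.3 -1.9 -2.5]
420,300,260 cm: [19.5 13.2 -7.8]
```

```bash
python3 -m inch '[{"xyz":[0.6,-0.35,0],"spin":0},{"xyz":[2.5,-1,-1],"spin":0},{"xyz":[5.3,-1.9,-2.5],"spin":0},{"xyz":[9,3,-4],"spin":0},{"xyz":[12,6,-5],"spin":0},{"xyz":[16,10,-6],"spin":0},{"xyz":[19.5,13.2,-7.8],"spin":0},{"xyz":[19.5,13.2,-7.8],"spin":0}]'
cat > look.py <<'E'
import sys
from h import *
s=ctrl.get_image("side");t=ctrl.get_image("top")
n=sys.argv[1]
cv2.imwrite(f"pics/{n}_s.png",s[...,::-1]);cv2.imwrite(f"pics/{n}_t.png",t[...,::-1])
f=lambda i:cv2.resize(i,None,fx=8,fy=8,interpolation=cv2.INTER_CUBIC)
cv2.imwrite(f"pics/{n}.png",np.hstack([f(s[190:240,190:240]),f(t[165:215,195:245])])[...,::-1])
g=s.astype(np.float32).mean(2);us=np.arange(203,213,.5)
print("side",[(float(v),int(np.mean([cv2.getRectSubPix(g,(1,1),(float(u),float(v-0.155*(u-201))))[0,0] for u in us]))) for v in np.arange(204,215,.5)])
E
python3 look.py l1
```

```text
t: 14.35
ee_pos: [431.9, 282.7, 250.8]
orientation: [0.565, 2.642, 0.655]
ft_force: [-0.0, -0.0, -0.3]
width: 0.4
side [(204.0, 49), (204.5, 49), (205.0, 48), (205.5, 48), (206.0, 47), (206.5, 46), (207.0, 44), (207.5, 44), (208.0, 44), (208.5, 45), (209.0, 45), (209.5, 46), (210.0, 46), (210.5, 47), (211.0, 48), (211.5, 48), (212.0, 47), (212.5, 45), (213.0, 45), (213.5, 45), (214.0, 45), (214.5, 46)]
```

View pics/l1.png

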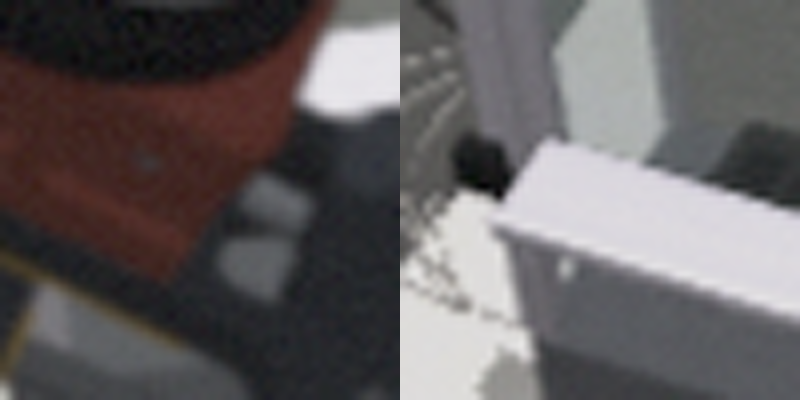

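The side view is blocked, so I'll move further left, where both views were clear at the start.

```bash
python3 -m inch '[{"xyz":[4.4,1.9,-0.3],"spin":0},{"xyz":[8.8,3.8,-0.6],"spin":0},{"xyz":[13.2,5.7,-0.9],"spin":0},{"xyz":[17.6,7.6,-1.2],"spin":0},{"xyz":[22,9.5,-1.5],"spin":0},{"xyz":[26.4,11.4,-1.8],"spin":0},{"xyz":[30.6,13.2,-2.1],"spin":0},{"xyz":[30.6,13.2,-2.1],"spin":0},{"xyz":[30.6,13.2,-2.1],"spin":0}]'; python3 look.py l2; python3 to.py 520,131,180
```

```text
t: 15.35
ee_pos: [197.5, 523.7, 261.4]
orientation: [0.56, 2.642, 0.657]
ft_force: [0.7, -0.1, -0.2]
width: 0.5
side [(204.0, 96), (204.5, 96), (205.0, 96), (205.5, 96), (206.0, 96), (206.5, 97), (207.0, 96), (207.5, 96), (208.0, 96), (208.5, 96), (209.0, 97), (209.5, 96), (210.0, 96), (210.5, 96), (211.0, 96), (211.5, 96), (212.0, 96), (212.5, 96), (213.0, 96), (213.5, 96), (214.0, 96), (214.5, 96)]
15.45 [ 1.4  0.1  2.1 -0.7  0.6  0.8] [195.2 527.4 262. ] [-0.7 -0.1  0.2]
[[-0.86, 0.282, 0.426], [0.449, 0.814, 0.369], [-0.242, 0.508, -0.826]]
520,131,180 cm: [-43.7 -27.3   6. ]
```

View pics/l2.png

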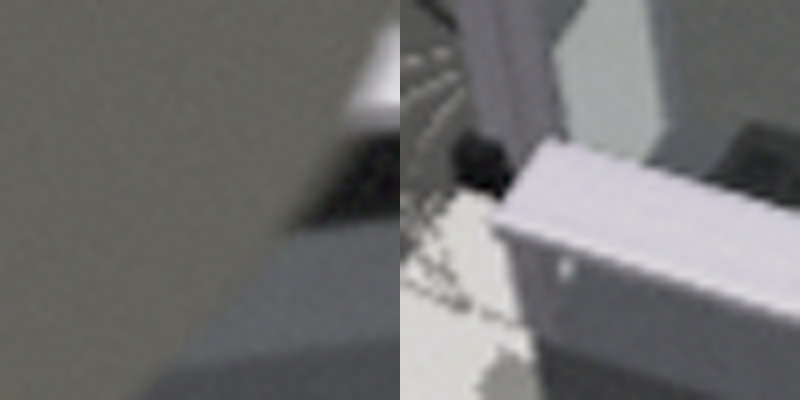

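The side view is clear only right of u≈240. That's enough, so I'll measure edge displacement numerically in both cameras against the start images.

```bash
cat > disp.py <<'E'
import sys
from h import *
n=sys.argv[1]
L=np.array([589,200.2]);yd=np.array([-.028,1]);
def prof(g,M,yoff,x_in,z0,zs):
    out=[]
    for z in zs:
        v=[cv2.getRectSubPix(g,(1,1),tuple(map(float,proj(M,np.r_[L-yd*(200.2-yy)+np.array([x_in,0]),z]))))[0,0] for yy in yoff]
        out.append(np.mean(v))
    return np.array(out)
def edge(zs,p,lev): # highest bright->dark crossing scanning from bright down
    i=np.argmax(p)
    for k in range(i,0,-1):
        if p[k-1]<lev<=p[k]: return zs[k-1]+(lev-p[k-1])/(p[k]-p[k-1])*(zs[k]-zs[k-1])
for c,cols in(("side",eval(sys.argv[2])),("top",np.arange(165,192,2.))):
    M=P(c)
    for lab,fn in(("start",f"pics/{c}0.png"),("now",f"pics/{n}_{c[0]}.png")):
        g=cv2.imread(fn).astype(np.float32).mean(2)
        zs=np.arange(130,170,.5) if lab=="start" else np.arange(175,222,.5)
        p=prof(g,M,cols,0,0,zs)
        print(c,lab,"z at levels 200,170,140,115:",[None if (e:=edge(zs,p,l)) is None else round(float(e),1) for l in(200,170,140,115)])
E
python3 disp.py l2 "np.arange(85,115,2.)"; python3 disp.py l2 "np.arange(95,120,2.)" | grep side
```

```text
side start z at levels 200,170,140,115: [153.6, 152.1, 150.3, 147.7]
side now z at levels 200,170,140,115: [199.4, 198.0, 196.2, 193.5]
top start z at levels 200,170,140,115: [152.1, 149.8, 147.8, 146.0]
top now z at levels 200,170,140,115: [197.9, 195.7, 193.8, 191.4]
side start z at levels 200,170,140,115: [153.9, 152.4, 150.6, 148.0]
side now z at levels 200,170,140,115: [199.7, 198.3, 196.5, 193.9]
```

Both cameras agree that the lip has risen 45.9 mm. Now the required rise, from triangulating tip and lip edges the same way.

Run:
```python
from h import *
S,T=P("side"),P("top")
g=cv2.imread("pics/top0.png").astype(np.float32).mean(2);h=cv2.imread("pics/side0.png").astype(np.float32).mean(2)
for s,t in[((201.6,228.8),(209.25,205.8)),((201.6,228.8),(209.6,206.2)),((201.8,231.6),(209.6,207.6)),((201.8,232.2),(209.8,208.2))]:
    X,e=tri((S,s),(T,t));print("lip",s,t,X,e.tolist())
print(h[200:212,190:203].astype(int));print(g[181:196,202:216].astype(int))
```

```text
lip (201.6, 228.8) (209.25, 205.8) [587.3 200.5 156. ] [[0.3, 0.3], [-0.1, -0.4]]
lip (201.6, 228.8) (209.6, 206.2) [587.7 200.1 155.3] [[0.4, 0.5], [-0.2, -0.6]]
lip (201.8, 231.6) (209.6, 207.6) [587.3 200.5 149.7] [[0.3, 0.3], [-0.1, -0.3]]
lip (201.8, 232.2) (209.8, 208.2) [587.4 200.5 148. ] [[0.4, 0.4], [-0.2, -0.5]]
[[124 124 126 130 134 134 135 135 135 128 119 116 115]
 [ 86  85  98 117 130 134 135 137 134 128 120 116 117]
 [ 49  49  64  87 106 122 131 134 135 130 122 118 116]
 [ 44  46  42  48  70  92 117 129 134 131 124 120 119]
 [ 31  33  31  31  36  54  80 105 124 129 125 120 118]
 [ 22  26  26  25  26  26  41  70  99 125 125 121 119]
 [ 28  25  20  26  23  22  32  62 102 127 123 118 117]
 [ 28  17  20  24  23  29  54  92 122 130 125 118 116]
 [ 28  17  32  32  35  51  89 120 135 133 124 115 114]
 [ 44  47  54  64  62  85 115 132 133 132 126 111 112]
 [ 81  83  93 108 101 113 129 133 134 133 125 111 108]
 [113 116 119 128 128 130 133 135 133 134 124 110 106]]
[[ 72  62  69 100 113 107 106 101 102 108 107 106  99 101]
 [ 54  35  43  65  75  87 102 104  98 103 105 106 102  94]
 [ 35  35  37  32  37  51  94 104  99 105 109 108 101  98]
 [ 26  29  34  30  29  24  77 103  99 101 106 109 103 101]
 [ 27  18  18  26  32  26  62  98 103 101 105 106 107  99]
 [ 32  15  25  17  23  25  40  81  97 103 104 105 105  99]
 [ 31  19  23  20  17  18  24  47  79  94 105 107 106 102]
 [ 92  74  42  13  25  16  22  21  59  90 102 104 106 103]
 [169 190 159 142  88  26  11  50  86  96 104 107 105 104]
 [206 210 204 199 174 105  73  95 104 101 100 103 107 105]
 [211 211 210 210 205 139  94 102 105 102  99 105 106 105]
 [211 212 211 212 210 157 105 103 106 102  99 105 105 103]
 [210 212 211 211 211 171 116 106 107 106  96 103 107 105]
 [210 210 212 212 212 175 122  99 104 106 100 103 104 108]
 [210 212 213 210 209 188 130  96 102 106  99 102 106 108]]
```

Required rise is about 48 mm and the lip is at 45.9, so about 2 mm more. I'll return the way I came.

```bash
python3 to.py 432,283,251 520,131,176 572,131,173
```

```text
15.45 [ 1.4  0.1  2.1 -0.7  0.6  0.8] [195.2 527.4 262. ] [-0.7 -0.1  0.2]
[[-0.86, 0.282, 0.426], [0.449, 0.814, 0.369], [-0.242, 0.508, -0.826]]
432,283,251 cm: [-31.1 -13.8   2. ]
520,131,176 cm: [-43.6 -27.5   6.3]
572,131,173 cm: [-48.  -26.2   8.8]
```

```bash
python3 -m inch '[{"xyz":[-4.5,-2,0.3],"spin":0},{"xyz":[-9,-4,0.6],"spin":0},{"xyz":[-13.5,-6,0.9],"spin":0},{"xyz":[-18,-8,1.2],"spin":0},{"xyz":[-22.5,-10,1.5],"spin":0},{"xyz":[-27,-12,1.7],"spin":0},{"xyz":[-31.1,-13.8,2],"spin":0},{"xyz":[-34.2,-17.2,3],"spin":0},{"xyz":[-37.4,-20.6,4.1],"spin":0},{"xyz":[-40.5,-24,5.2],"spin":0},{"xyz":[-43.6,-27.5,6.3],"spin":0},{"xyz":[-43.6,-27.5,6.3],"spin":0},{"xyz":[-43.6,-27.5,6.3],"spin":0},{"xyz":[-46,-26.8,7.6],"spin":0},{"xyz":[-48,-26.2,8.8],"spin":0},{"xyz":[-48,-26.2,8.8],"spin":0},{"xyz":[-48,-26.2,8.8],"spin":0}]'; python3 to.py 580,131,173 586,131,174 586,131,179
```

```text
t: 17.15
ee_pos: [572.5, 128.9, 171.8]
orientation: [0.556, 2.644, 0.662]
ft_force: [-0.1, -0.4, 0.2]
width: 0.3
17.15 [ 0.   0.3  2.1  1.   0.4 -2. ] [572.5 128.9 171.8] [-0.1 -0.4  0.2]
[[-0.859, 0.284, 0.426], [0.451, 0.813, 0.367], [-0.242, 0.508, -0.827]]
580,131,173 cm: [-0.6  0.4  0.3]
586,131,174 cm: [-1.1  0.7  0.5]
586,131,179 cm: [-1.2  0.9  0.1]
```

```bash
python3 -m inch '[{"xyz":[-0.6,0.4,0.3],"spin":0},{"xyz":[-1.1,0.7,0.5],"spin":0},{"xyz":[-1.1,0.7,0.5],"spin":0},{"xyz":[-1.2,0.95,0.1],"spin":0},{"xyz":[-1.2,0.95,0.1],"spin":0},{"xyz":[-1.2,0.95,0.1],"spin":0}]'
cat > row.py <<'E'
from h import *
g=ctrl.get_image("side").astype(np.float32).mean(2);us=np.arange(203,213,.5)
vs=np.arange(202,216,.25);p=np.array([np.mean([cv2.getRectSubPix(g,(1,1),(float(u),float(v-0.155*(u-201))))[0,0] for u in us]) for v in vs])
print("top-front row",vs[p>178].max(),"bottom",[float(vs[p>l].max()) for l in(115,90)])
E
python3 row.py;python3 to.py 586,131,180
```

```text
t: 17.75
ee_pos: [583.1, 132.5, 178.0]
orientation: [0.553, 2.648, 0.661]
ft_force: [-6.0, -2.7, -2.3]
width: 0.7
top-front row 205.25 bottom [207.5, 208.25]
17.8 [ 0.   0.3  2.1  1.   0.5 -2. ] [583.1 132.5 177.9] [-7.  -3.4 -1.2]
[[-0.861, 0.283, 0.423], [0.449, 0.814, 0.368], [-0.24, 0.507, -0.828]]
586,131,180 cm: [-0.4  0.1 -0.1]
```

It overshot: the rise is now about 51 mm against 48. I'll back off and nudge the lip down from above with the fingertip, rolling back 16° so the body stays clear of the pane.

```bash
python3 to.py 560,131,178 555,131,232 603,131,228
```

```text
17.8 [ 0.   0.3  2.1  1.   0.5 -2. ] [583.1 132.5 177.9] [-7.  -3.4 -1.2]
[[-0.861, 0.283, 0.423], [0.449, 0.814, 0.368], [-0.24, 0.507, -0.828]]
560,131,178 cm: [ 1.9 -0.8 -1. ]
555,131,232 cm: [ 1.1  1.8 -5.7]
603,131,228 cm: [-3.   3.  -3.4]
```

```bash
python3 -m inch '[{"xyz":[0.9,-0.4,-0.5],"spin":0},{"xyz":[1.9,-0.8,-1],"spin":0},{"xyz":[1.9,-0.8,-1],"spin":-4},{"xyz":[1.5,0.5,-3.3],"spin":-12},{"xyz":[1.1,1.8,-5.7],"spin":-16},{"xyz":[1.1,1.8,-5.7],"spin":-16},{"xyz":[1.1,1.8,-5.7],"spin":-16},{"xyz":[1.1,1.8,-5.7],"spin":-16}]'; python3 row.py; python3 to.py 603,131,228 603,131,220 603,131,212
```

```text
t: 18.6
ee_pos: [553.7, 131.3, 230.8]
orientation: [0.178, 2.656, 0.576]
ft_force: [0.7, 0.4, 0.0]
width: 0.3
top-front row 205.25 bottom [207.5, 208.25]
18.65 [ 0.   0.2  2.1  0.8  0.5 -2.1] [553.7 131.3 230.5] [0.8 0.5 0.2]
[[-0.906, 0.036, 0.422], [0.208, 0.906, 0.368], [-0.369, 0.421, -0.829]]
603,131,228 cm: [-4.4  0.1  2.3]
603,131,220 cm: [-4.1 -0.3  2.9]
603,131,212 cm: [-3.8 -0.6  3.6]
```

```bash
python3 -m inch '[{"xyz":[-2.2,0,1.1],"spin":0},{"xyz":[-4.4,0.1,2.3],"spin":0},{"xyz":[-4.4,0.1,2.3],"spin":0},{"xyz":[-4.4,0.1,2.3],"spin":0},{"xyz":[-4.1,-0.3,2.9],"spin":0},{"xyz":[-4.1,-0.3,2.9],"spin":0}]'; python3 row.py; python3 to.py 603,131,216 603,131,214 603,131,212
```

```text
t: 19.25
ee_pos: [601.2, 130.7, 218.6]
orientation: [0.179, 2.66, 0.576]
ft_force: [-1.1, -0.3, 0.4]
width: 0.4
top-front row 203.5 bottom [207.0, 208.0]
19.3 [ 0.   0.3  2.   0.8  0.5 -2.1] [601.6 130.7 219.2] [-0.1 -0.9  0.2]
[[-0.907, 0.037, 0.42], [0.208, 0.906, 0.368], [-0.367, 0.421, -0.83]]
603,131,216 cm: [-0.  -0.1  0.3]
603,131,214 cm: [ 0.1 -0.2  0.5]
603,131,212 cm: [ 0.1 -0.3  0.7]
```

```bash
python3 -m inch '[{"xyz":[0,-0.1,0.3],"spin":0},{"xyz":[0.1,-0.2,0.5],"spin":0},{"xyz":[0.1,-0.2,0.5],"spin":0}]'; python3 row.py; python3 to.py 603,131,213 603,131,212 603,131,211 603,131,210
```

```text
t: 19.6
ee_pos: [602.7, 130.9, 213.8]
orientation: [0.179, 2.659, 0.576]
ft_force: [-0.4, -1.1, 1.3]
width: 0.3
top-front row 204.25 bottom [207.5, 208.5]
19.65 [ 0.   0.3  2.   0.8  0.5 -2.1] [602.7 130.9 213.9] [-0.8  0.2  1. ]
[[-0.907, 0.037, 0.42], [0.208, 0.906, 0.368], [-0.367, 0.421, -0.829]]
603,131,213 cm: [ 0.  -0.   0.1]
603,131,212 cm: [ 0.  -0.1  0.2]
603,131,211 cm: [ 0.1 -0.1  0.2]
603,131,210 cm: [ 0.1 -0.2  0.3]
```

```bash
python3 -m inch '[{"xyz":[0.05,-0.05,0.1],"spin":0},{"xyz":[0.08,-0.09,0.18],"spin":0},{"xyz":[0.08,-0.09,0.18],"spin":0}]'; python3 row.py; python3 to.py 603,131,230 555,131,232 410,-60,320
```

```text
t: 19.95
ee_pos: [602.7, 131.0, 211.7]
orientation: [0.179, 2.659, 0.576]
ft_force: [-1.2, 0.4, 2.1]
width: 1.1
top-front row 205.25 bottom [208.5, 209.5]
20.0 [ 0.   0.3  2.   0.8  0.5 -2.1] [602.7 131.  211.8] [-0.6  0.2  2. ]
[[-0.907, 0.037, 0.42], [0.208, 0.906, 0.368], [-0.367, 0.421, -0.829]]
603,131,230 cm: [-0.7  0.8 -1.5]
555,131,232 cm: [ 3.6  0.7 -3.7]
410,-60,320 cm: [  9.5 -13.5 -24.1]
```

Row shift is as wanted. I'll lift off and take the side image at the first retreat and the top image further left, where each view is clear.

```bash
python3 -m inch '[{"xyz":[-0.7,0.8,-1.5],"spin":0},{"xyz":[1.5,0.8,-2.5],"spin":0},{"xyz":[3.6,0.7,-3.7],"spin":0},{"xyz":[3.6,0.7,-3.7],"spin":0},{"xyz":[3.6,0.7,-3.7],"spin":0}]'; python3 row.py; python3 -c "
from h import *
cv2.imwrite('pics/l3_s.png',ctrl.get_image('side')[...,::-1])"; python3 to.py 430,285,252
```

```text
t: 20.5
ee_pos: [555.3, 131.1, 232.5]
orientation: [0.179, 2.658, 0.576]
ft_force: [0.8, -1.0, -0.5]
width: 0.5
top-front row 206.5 bottom [208.75, 209.5]
20.6 [ 0.   0.2  2.1  0.8  0.5 -2.1] [556.  131.1 232.5] [ 0.4 -1.1  0.3]
[[-0.906, 0.037, 0.421], [0.208, 0.906, 0.368], [-0.368, 0.421, -0.829]]
430,285,252 cm: [13.9 14.3 -1.2]
```

```bash
python3 -m inch '[{"xyz":[4,1,-2],"spin":0},{"xyz":[7,4.5,-2],"spin":0},{"xyz":[10,8.5,-2],"spin":0},{"xyz":[13,12,-1.5],"spin":0},{"xyz":[13.9,14.3,-1.2],"spin":0},{"xyz":[13.9,14.3,-1.2],"spin":0},{"xyz":[13.9,14.3,-1.2],"spin":0}]'
python3 - <<'E'
from h import *
t=ctrl.get_image('top');cv2.imwrite('pics/l3_t.png',t[...,::-1])
s=cv2.imread('pics/l3_s.png')[...,::-1]
f=lambda i,k:cv2.resize(i,None,fx=k,fy=k,interpolation=cv2.INTER_CUBIC)
cv2.imwrite("pics/l3.png",np.hstack([f(s[180:240,185:245],6.5),f(t[150:210,195:255],6.5)])[...,::-1])
a=cv2.imread('pics/top0.png')[...,::-1]
# other hood and clip: image change vs start
for n,x0,x1,y0,y1 in(("spare lip top",325,400,240,275),("clip top",200,209,180,188)):
    print(n,np.abs(t[y0:y1,x0:x1].astype(int)-a[y0:y1,x0:x1]).mean())
E
python3 disp.py l3 "np.arange(150,192,2.)"
```

```text
t: 21.3
ee_pos: [430.6, 286.0, 251.7]
orientation: [0.175, 2.658, 0.577]
ft_force: [0.7, -1.8, -0.1]
width: 0.4
spare lip top 7.242539682539682
clip top 5.212962962962963
side start z at levels 200,170,140,115: [156.0, 154.5, 152.6, 149.6]
side now z at levels 200,170,140,115: [203.8, 202.5, 200.7, 198.5]
top start z at levels 200,170,140,115: [152.1, 149.8, 147.8, 146.0]
top now z at levels 200,170,140,115: [199.3, 197.4, 195.5, 193.1]
```

View pics/l3.png

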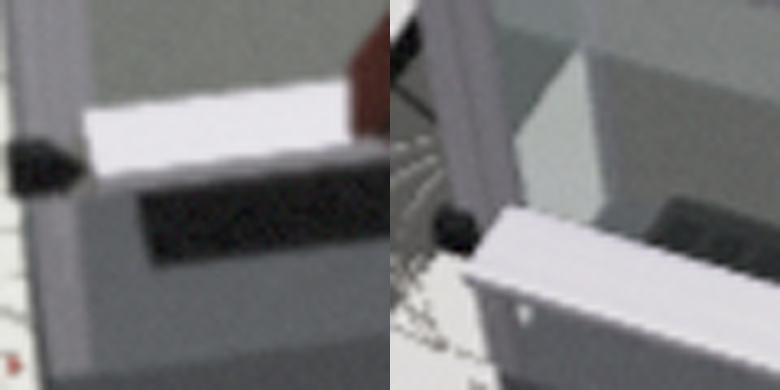

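Rise is 47.9 mm (side) and 47.4 mm (top), against about 48 needed. The robot is clear, so I'm handing in.

```bash
python3 -c "
from workcell import ctrl
print(ctrl.close_job())"
```

```text
the job is handed in; nothing more can be done
None
```

The sash on the left hood, the one with the black cuvette block, is up and left at the pointer, to within about 1–2 mm by my measurements. I handed the job in at about 21 s with the arm clear of everything.

**How it was pushed:** The moves allow no tilt, so I tipped the fingers about 37° by spinning past the last joint's range. I then pushed the sash up from under the lip's front edge, mostly with 12–18 N at the wrist. The second push went about 3 mm too high, so I pressed the lip back down from above with the fingertip at about 2 N.

**Last checks on height:**
- **Rise:** The lip rose 47.9 mm in the side view and 47.4 mm in the top view. About 48 mm was needed (pointer tip at about z = 196, underside starting at about 148).
- **Disagreement:** The lip's lower edge in the side view put the required rise nearer 47 mm, so this is good to about 1–2 mm.

**Other hood, clip and block:**
- **Clip and block:** The final picture shows both in place by eye. I made no numerical check on the block.
- **Spare hood:** I never went near it. Its part of the top picture differed slightly from the start image, by about 7 grey levels on average. That may be the arm's shadow, but I did not confirm it.

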